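# Seal the corm tub and start the vacuum pump

### The arm

A 7-joint arm with a two-finger parallel gripper is mounted at the origin on the work surface. World frame = base frame: x ahead of the robot, y to its left, z up, the work surface at z = 0. Lengths are in mm, angles in rad, forces in N, time in s.
With the tool pointing down it reaches from about 400 to 875 mm from the base axis. Payload 4.4 kg.
Tool frame: the origin (TCP) lies midway between the tips of the shut fingers; the grasp point (between the pads) lies 19 mm behind it; z points along the fingers, y is the direction in which the jaws open and shut (so a half turn about z gives the same grasp; the last joint's range is limited). The gripper opens to 85 mm and grips with 20 to 120 N. Pads are 22 mm wide; open, the fingers measure 114 mm over their backs; the gripper's body (76 mm by 85 mm) begins 54 mm behind the grasp point. The pads swing forward as they close: fully open they stand 13 mm farther back than shut.
Start: joints at [1.1, 0.628, 0.038, 1.517, -0.027, 0.996, -0.02], TCP at [256.021, -597.471, 231.313] pointing down, gripper open.
Joint ranges: [-3.06, 3.06], [-0.37, 2.12], [-1.25, 1.32], [0.18, 2.47], [-1.1, 4.24], [0.23, 1.98], [-2.94, 2.94]. Speed limits (rad/s): [2.57, 2.57, 3.14, 3.14, 3.14, 3.14, 3.14].

### API

Orientations are given as [roll, pitch, yaw] about the fixed x, y, z axes, in that order (R = Rz(yaw) Ry(pitch) Rx(roll)).
In Python, from cell import ctrl, vision gives the robot as it stands.
- The arm moves only by the tool play_rows, never from a script. Its arguments are lists of equal length, an entry for each row: "slide": the shift along the tool's x, y, z in mm, a list of three; "turn": the turn about the tool's z in rad; "fingers": the opening, from 0 (shut) to 1 (fully open). A call has 1 to 5 rows; each row is the pose to reach, as a shift and turn from the pose measured when the call began, along the tool's axes at that moment; what a row does not reach only later rows make up. A row lasts 1/8 s, in which the tool goes at most 62.5 mm and 10.7 degrees, less where a joint would pass 70% of its speed; a pose out of reach is approached as far as the arm can. A call with a gripper value outside its range is refused whole. The fingers move at their own pace and stop on an object; the grip force is fixed at half the most. Time passes only in rows, so rows that repeat a pose let the fingers close. It gives the time, the measured TCP pose, the force and the opening at its end, in the units of the state.
- ctrl.read_state(): the state, without advancing time (a new reading comes with each control period).
- vision.get_image(name): name is "side" or "top" or "wrist"; returns (picture, depth): 384x512x3 uint8, blue, green, red; 384x512 float32, mm along the optical axis (not along the pixel's ray), 0 where there is no reading.
- vision.camera_params(name): a dict with "fx", "fy", "cx", "cy" (pixels), "position" and "rotation" of the camera in the world. Camera axes: x right, y up, looking along -z (the intrinsics and any distortion apply to the point x, -y, -z); pixel columns grow to the right and rows downward; lengths in mm; the calibration is good to about 2 mm. A picture is of the moment at which its call begins: read the wrist's pose just before it. camera_params takes no time and is no camera call; for the wrist camera it gives the pose at the moment of the call.
- ctrl.finish_job(): hands the job in, once; it reports no verdict.
The state is a dict: "clock": time; "qpos": joint angles; "qd": joint speeds; "tau": joint torques, N m; "eef_pos": TCP position; "tool_rot": TCP orientation; "force": force on the tool from outside, world axes, zero at the start; "torque": the same for the moment, N m; "width": finger opening in mm.
Only numpy, scipy, OpenCV 4.12 (cv2) and the standard library are available. Lean on these libraries where they do the work, as an engineer would, in place of code of your own. Each camera call takes 0.05 s, during which the arm holds its last target.

### The job

Press the loose lid of the corm tub down around its edge, corner by corner, never hard in the middle and without forcing it, until it is fully seated on its gasket all round. Then press the key on the pump's control box lightly to its first stop and hold it there for about a second, then press it fully down and let it go. Do not press the key fully before the lid is seated, and leave the bottle, the pot and the jar where they stand.

Things in the scene. Friction and masses are not known exactly. Their poses are not given: they have to be found in the camera images.
- tub: Fixed open white storage tub, 150 (x) x 200 (y) x 120 mm high, walls 14 mm; origin under its centre, z up. A black gasket in four corner sections lies on its rim. Each corner first stands up to 10 mm above the rim; pushed with about 13 N there it slides down, stops solidly 2 mm above the rim and stays down. It does not push back up.
- lid: Loose flat stiff grey lid, 154 x 204 mm, plate 10 mm thick, 0.5 kg, lying on the gasket, axes along the tub's (4 mm of play). Origin at the middle of the plate's underside. A low bar handle, 22 x 84 mm, 16 mm high, is in the middle. Pressing one corner may raise the opposite one; a pressed corner may come up until its neighbours are down. All four at once need about 50 N: too much for its middle. It cracks at 80 N.
- lid_a (a point): Point on the lid's upper face at the middle of its near-left corner's round black thumb spot (22 mm across; near means towards the tub's -x, left towards its +y), directly above the gasket corner to within 8 mm. It lies 140 mm or less above the tub's underside before pressing and 132 mm when fully seated.
- lid_b (a point): Point on the lid's upper face at the middle of its near-right corner's round black thumb spot (22 mm across; near means towards the tub's -x, left towards its +y), directly above the gasket corner to within 8 mm. It lies 140 mm or less above the tub's underside before pressing and 132 mm when fully seated.
- lid_c (a point): Point on the lid's upper face at the middle of its far-right corner's round black thumb spot (22 mm across; near means towards the tub's -x, left towards its +y), directly above the gasket corner to within 8 mm. It lies 140 mm or less above the tub's underside before pressing and 132 mm when fully seated.
- lid_d (a point): Point on the lid's upper face at the middle of its far-left corner's round black thumb spot (22 mm across; near means towards the tub's -x, left towards its +y), directly above the gasket corner to within 8 mm. It lies 140 mm or less above the tub's underside before pressing and 132 mm when fully seated.
- pump_box: Fixed grey control box of the vacuum pump, 110 (x) x 130 (y) x 60 mm high, with a small round dial on its front (-x) face; origin at the centre of its underside, z up. Tub, box and an unused white bench scale (150 x 140 x 40 mm) stand in a row along y, 200 to 300 mm apart, in any order.
- key_top (a point): Middle of the upper face of the black key on the box: a bar 42 (x of the box) x 74 (y) mm, its upper face 94 mm above the bench when released. It moves straight down and springs back.
- key_light (a joint): First stage of the key, in m: 0 released, 0.008 at the first stop (the click). Needs 1.5 N to start and 4 N to reach the stop.
- key_deep (a joint): Second stage of the key, in m: 0 until more than 10 N is applied, 0.006 when fully down, at about 14 N. The key's upper face falls by the sum of both stages (14 mm in all). About 6 to 7 N rests the key on its first stop.
- feed_bottle: Bystander: white bottle, 70 mm across, 170 mm high, beyond the tub; origin under its centre.
- pot: Bystander: terracotta pot, 90 mm across, 85 mm high, beyond the tub; origin under its centre.
- seed_jar: Bystander: jar with a metal lid, 70 mm across, 85 mm high, on the robot's side; origin under its centre.
Mind the look-alikes: they are no part of the job. Leave any red look-alike of the pump_box alone.

How it is judged:
By the outcome, as a careful person would: the job done as asked, in the order asked, and still so for the second after the job is handed in, with the robot touching nothing.
It also fails if it takes over 58 s, if anything falls off the work surface, if the arm or the gripper's body presses on something with over 40 N, if the wrist force passes 120 N, or if a joint passes its speed limit or range.

## Working session

There is one attempt and no reset: what is moved stays moved. The work goes in short steps, Python scripts to look and compute and a tool call to move; the robot and the scene stay as the last step left them, time stands still between calls to the robot, and variables do not carry over. Pictures are saved under pics/ and viewed, and the job is handed in when it is done.

Besides the shell and the picture viewer there is one more tool, called after ">>>" as name(argument=value, ...), one argument or row to a line, values as JSON. play_rows: Moves the arm, as the interface text tells. Its arguments: {"type":"object","properties":{"slide":{"type":"array"},"turn":{"type":"array"},"fingers":{"type":"array"}},"required":["slide","turn","fingers"]}

```bash
ls; mkdir -p pics
python3 - <<'E'
from cell import ctrl, vision
import cv2,numpy as np
s=ctrl.read_state();print(s)
for n in("top","side"):
    im,d=vision.get_image(n);cv2.imwrite(f"pics/{n}0.png",im);np.save(f"pics/{n}0.npy",d)
    print(n,vision.camera_params(n))
E
```

```text
pics
{'clock': 0.0, 'qpos': array([ 1.1002239 ,  0.62935418,  0.03847177,  1.51838629, -0.0270189 ,
        0.99628175, -0.02000705]), 'qd': array([-5.49386931e-05, -1.19668676e-03, -2.01414863e-03,  1.89534478e-04,
       -1.54566470e-03, -7.62471062e-05,  9.25958127e-04]), 'tau': array([ 2.87467628e-04, -5.63404584e+01,  1.22601695e+00, -1.93448728e+01,
        1.08517628e-02,  1.04761234e-02,  5.95950928e-05]), 'eef_pos': array([ 255.74321343, -596.88890158,  230.37855467]), 'tool_rot': array([-3.13968212e+00,  2.76607118e-05,  4.04730582e-01]), 'force': array([ 0.1386177 , -0.49349656,  0.47391881]), 'torque': array([-0.0285736 , -0.03273555, -0.00929157]), 'width': 85.4281440910056}
top {'fx': 393.13390579044716, 'fy': 393.13390579044716, 'cx': 251.73294566698266, 'cy': 187.31220893065418, 'position': array([ 3.60597589e+02, -6.43665319e-02,  1.28009648e+03]), 'rotation': array([ 1.43452253e-01,  2.24247177e-04, -1.58037213e+00])}
side {'fx': 376.7276305646775, 'fy': 376.7276305646775, 'cx': 263.052368759826, 'cy': 186.07883901398597, 'position': array([  3.66909891, 632.35902836, 769.99755308]), 'rotation': array([ 0.93142263, -0.0129303 , -2.4185713 ])}
```

View pics/top0.png

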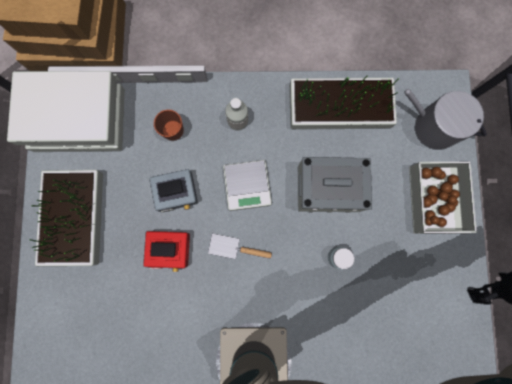

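View pics/side0.png

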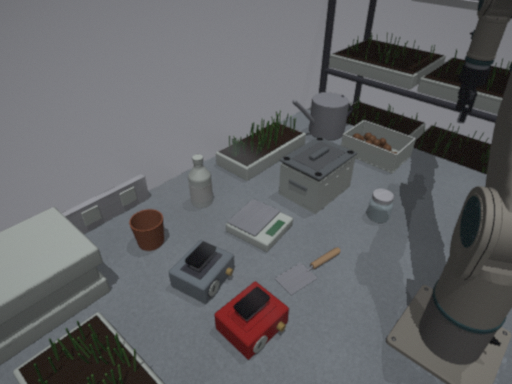

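The top view shows the tub lid at about (337,183) with black spots near (307,161), (366,161), (366,206) and (306,208). The grey pump box is at (173,190) with its key at (173,188), and the red look-alike is at (166,250). Next I'll measure these.

```bash
cat > h.py <<'E'
import numpy as np,cv2
from scipy.spatial.transform import Rotation as Ro
from cell import ctrl,vision
def ray(P,u,v):
    d=np.array([(u-P['cx'])/P['fx'],-(v-P['cy'])/P['fy'],-1.]);R=Ro.from_euler('xyz',P['rotation']).as_matrix()
    return np.array(P['position']),R@d
def onz(P,u,v,z):
    o,d=ray(P,u,v);return o+d*(z-o[2])/d[2]
def atd(P,u,v,dep):
    o,d=ray(P,u,v);return o+d*dep
def blobs(im,thr,box,amin=15):
    x0,y0,x1,y1=box
    m=(im.max(2)<thr).astype(np.uint8)[y0:y1,x0:x1]
    n,l,st,c=cv2.connectedComponentsWithStats(m)
    return [(c[i]+[x0,y0],st[i],(l==i)) for i in range(1,n) if st[i][4]>=amin]
E
python3 - <<'E'
from h import *
P=vision.camera_params("top");im=cv2.imread("pics/top0.png");d=np.load("pics/top0.npy")
for thr in(40,50):
  for c,st,l in blobs(im,thr,(295,150,380,218)):
    z=d[int(round(c[1])),int(round(c[0]))];print(thr,c.round(1),st,onz(P,*c,140).round(1),atd(P,*c,z).round(1))
  for c,st,l in blobs(im,thr,(150,168,200,212)):
    z=d[int(round(c[1])),int(round(c[0]))];print('key',thr,c.round(1),st,onz(P,*c,94).round(1),atd(P,*c,z).round(1))
    r=cv2.minAreaRect(np.argwhere(l)[:,::-1].astype(np.float32)+[[150,168]] if 0 else (np.argwhere(l)[:,::-1]+[150,168]).astype(np.float32))
    print([onz(P,*q,94)[:2].round(1) for q in cv2.boxPoints(r)])
cv2.imwrite("pics/crop.png",cv2.resize(im[145:225,140:390],None,fx=3.2,fy=3.2,interpolation=cv2.INTER_CUBIC))
E
```

```text
40 [307.6 161.1] [11  9  4  5 17] [ 602.  -167.4  140. ] [ 602.6 -167.8  136.9]
40 [365.7 162.4] [69 10  5  5 19] [ 596.6 -339.2  140. ] [ 596.7 -339.4  139.3]
40 [307.5 202.1] [11 50  4  5 15] [ 480.1 -163.4  140. ] [ 480.1 -163.4  140.1]
40 [366.4 203.5] [69 51  5  6 21] [ 474.5 -334.8  140. ] [ 474.9 -335.9  136.4]
key 40 [180.  184.2] [26 13  7 10 21] [543.5 217.2  94. ] [543.5 217.3  93.8]
[array([551. , 230.1]), array([558.4, 220.4]), array([533. , 201.4]), array([525.7, 211. ])]
key 40 [164.6 185.2] [10 15 10  6 24] [541.1 264.4  94. ] [541.  264.2  94.6]
[array([542.6, 280.4]), array([548.2, 251.2]), array([538.1, 249. ]), array([532.5, 278.1])]
50 [307.3 161. ] [10  9  6  5 24] [ 602.3 -166.5  140. ] [ 602.7 -166.7  138.5]
50 [365.6 162.3] [68 10  6  6 27] [ 596.9 -338.8  140. ] [ 597.  -339.   139.3]
50 [307.2 202.3] [10 50  6  6 25] [ 479.5 -162.7  140. ] [ 479.5 -162.7  140.1]
50 [366.4 203.4] [69 51  6  6 28] [ 474.8 -334.8  140. ] [ 475.2 -335.8  136.4]
key 50 [170.7 187.8] [  8  12  26  17 317] [532.9 245.6  94. ] [532.5 245.1  96.4]
[array([544.3, 287.4]), array([560.4, 213.1]), array([521.4, 203.9]), array([505.4, 278. ])]
```

View pics/crop.png

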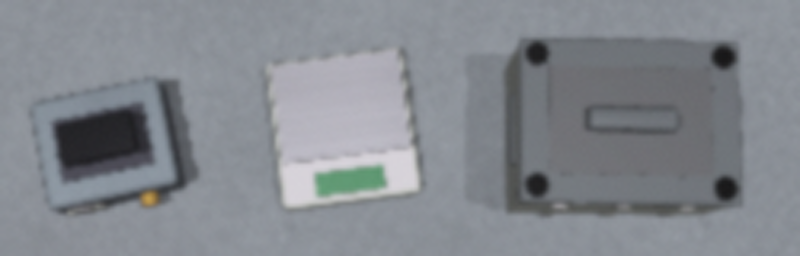

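```bash
cat >> h.py <<'E'
def to(x,y,z):
    s=ctrl.read_state();R=Ro.from_euler('xyz',s['tool_rot']).as_matrix()
    p=np.array(s['eef_pos'])
    print('t',round(s['clock'],2),'at',p.round(1),'F',np.round(s['force'],1),'slide',(R.T@(np.array([x,y,z])-p)).round(1))
T=dict(a=(479.8,-163),b=(474.7,-335),c=(597,-339),d=(602,-167),key=(533,245.5))
E
python3 -c "
from h import *
to(*T['b'],185)"
```

```text
t 0.1 at [ 255.8 -597.   230.5] F [-0.7  0.2 -0.6] slide [ 304.4 -154.5   45.7]
```

>>> play_rows(
  slide=[
    [60,-31,0],
    [120,-62,0],
    [180,-92,10],
    [240,-123,30],
    [300,-154,42],
  ],
  turn=[0,0,0,0,0],
  fingers=[0,0,0,0,0],
)

```text
clock: 0.72
eef_pos: [453.3, -357.7, 193.7]
tool_rot: [-3.139, 0.0, 0.405]
force: [0.9, -0.8, -0.1]
width: -0.1
```

```bash
python3 -c "
from h import *
to(*T['b'],150)
P=vision.camera_params('wrist');im,d=vision.get_image('wrist');print(P);cv2.imwrite('pics/w1.png',im);np.save('pics/w1.npy',d)
print(ctrl.read_state())"
```

```text
t 0.72 at [ 453.3 -357.7  193.7] F [ 0.9 -0.8 -0.1] slide [ 28.6 -12.4  43.8]
{'fx': 310.85145453568197, 'fy': 310.85145453568197, 'cx': 261.6370782852249, 'cy': 189.68048172965365, 'position': array([ 532.05790395, -326.37931793,  336.16277494]), 'rotation': array([-0.32974934,  0.00251571, -1.16670684])}
{'clock': 0.775, 'qpos': array([ 0.58824801,  0.57075643,  0.02308641,  1.76616219, -0.03058407,
        0.8097239 , -0.52488371]), 'qd': array([ 0.04356816, -0.00181319, -0.04959762, -0.01416141, -0.01945422,
        0.04780913,  0.15423792]), 'tau': array([ 19.03588593, -55.12782097,  16.05695486, -17.72500455,
         2.66116194,  -0.1166754 ,  -0.16416656]), 'eef_pos': array([ 460.25151913, -347.00605505,  192.10435019]), 'tool_rot': array([-3.13255809, -0.00582789,  0.41703174]), 'force': array([ 5.70452321,  7.47659658, -0.92779998]), 'torque': array([ 0.45758315, -0.31767603, -0.03157921]), 'width': -0.050688548383026895}
```

View pics/w1.png

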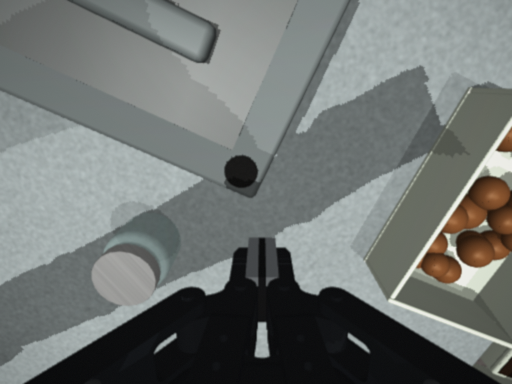

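The wrist view shows spot b at (241,171), just ahead of the shut fingertips at about (262,240).

```bash
python3 -c "
from h import *
import time
to(*T['b'],150)
P=vision.camera_params('wrist');im,d=vision.get_image('wrist')
for c,st,l in blobs(im,45,(150,60,330,225),100): print(c,st,onz(P,*c,138).round(1))
to(*T['b'],150)
"
```

```text
t 0.78 at [ 460.3 -347.   192.1] F [ 5.7  7.5 -0.9] slide [17.8 -4.7 42.3]
[252.33458177 187.98751561] [ 86 113  33  31 801] [ 475.6 -334.9  138. ]
t 0.82 at [ 458.  -350.2  192.7] F [ 0.5  0.7 -0.2] slide [21.3 -6.8 42.8]
```

>>> play_rows(
  slide=[
    [12,-4,22],
    [21,-7,42],
    [21,-7,45],
    [21,-7,45],
  ],
  turn=[0,0,0,0],
  fingers=[0,0,0,0],
)

```text
clock: 1.32
eef_pos: [473.8, -335.7, 148.0]
tool_rot: [-3.134, -0.003, 0.417]
force: [-0.2, -0.1, -0.4]
width: 0.1
```

```bash
python3 -c "
from h import *
to(*T['b'],135)
"
```

```text
t 1.32 at [ 473.8 -335.7  148. ] F [-0.2 -0.1 -0.4] slide [ 1.  -0.2 13. ]
```

>>> play_rows(
  slide=[
    [0,0,6],
    [0,0,9],
    [0,0,11],
    [0,0,12],
  ],
  turn=[0,0,0,0],
  fingers=[0,0,0,0],
)

```text
clock: 1.82
eef_pos: [473.4, -336.4, 137.8]
tool_rot: [-3.135, -0.003, 0.416]
force: [-5.2, 0.6, 15.7]
width: -0.2
```

>>> play_rows(
  slide=[
    [0,0,2.5],
    [0,0,3.5],
    [0,0,4.5],
  ],
  turn=[0,0,0],
  fingers=[0,0,0],
)

```text
clock: 2.2
eef_pos: [473.3, -336.6, 135.5]
tool_rot: [-3.136, -0.004, 0.416]
force: [-3.7, 2.2, 14.5]
width: -0.0
```

>>> play_rows(
  slide=[
    [0,0,2.5],
    [0,0,3.5],
    [0,0,4.5],
    [0,0,5],
  ],
  turn=[0,0,0,0],
  fingers=[0,0,0,0],
)

```text
clock: 2.7
eef_pos: [473.0, -336.8, 132.7]
tool_rot: [-3.136, -0.004, 0.415]
force: [-4.0, 1.7, 16.0]
width: -0.0
```

>>> play_rows(
  slide=[
    [0,0,2],
    [0,0,3],
    [0,0,4],
  ],
  turn=[0,0,0],
  fingers=[0,0,0],
)

```text
clock: 3.08
eef_pos: [473.1, -336.9, 132.2]
tool_rot: [-3.137, -0.005, 0.415]
force: [-6.3, 5.1, 30.7]
width: -0.0
```

Corner b has bottomed out: 31 N at z = 132.2. Next is corner a.

>>> play_rows(
  slide=[
    [0,0,-16],
  ],
  turn=[0],
  fingers=[0],
)

```text
clock: 3.2
eef_pos: [472.5, -336.7, 148.6]
tool_rot: [-3.136, -0.005, 0.414]
force: [1.0, -0.5, 0.5]
width: 0.1
```

```bash
python3 -c "
from h import *
to(*T['a'],148)
"
```

```text
t 3.2 at [ 472.5 -336.7  148.6] F [ 1.  -0.5  0.5] slide [  76.7 -156.1    1.8]
```

>>> play_rows(
  slide=[
    [20,-40,-6],
    [43,-88,-6],
    [65,-135,-6],
    [76.5,-156,-4],
    [76.5,-156,-2],
  ],
  turn=[0,0,0,0,0],
  fingers=[0,0,0,0,0],
)

```text
clock: 3.82
eef_pos: [480.1, -161.1, 152.0]
tool_rot: [-3.136, -0.005, 0.418]
force: [1.0, -0.2, 1.2]
width: -0.0
```

```bash
python3 -c "
from h import *
to(*T['a'],136)
"
```

```text
t 3.83 at [ 480.1 -161.1  152. ] F [ 1.  -0.2  1.2] slide [-1.2  1.7 16. ]
```

>>> play_rows(
  slide=[
    [-1,1.5,8],
    [-1,1.5,12],
    [-1,1.5,14],
    [-1,1.5,15],
    [-1,1.5,16],
  ],
  turn=[0,0,0,0,0],
  fingers=[0,0,0,0,0],
)

```text
clock: 4.45
eef_pos: [479.3, -164.3, 136.8]
tool_rot: [-3.136, -0.005, 0.416]
force: [-3.2, -0.7, 12.2]
width: -0.2
```

>>> play_rows(
  slide=[
    [0,0,2.5],
    [0,0,3.5],
    [0,0,4.5],
    [0,0,5.5],
    [0,0,6],
  ],
  turn=[0,0,0,0,0],
  fingers=[0,0,0,0,0],
)

```text
clock: 5.08
eef_pos: [479.0, -164.5, 132.2]
tool_rot: [-3.136, -0.005, 0.415]
force: [-4.7, 4.3, 21.5]
width: 0.3
```

>>> play_rows(
  slide=[
    [0,0,2],
    [0,0,3],
  ],
  turn=[0,0],
  fingers=[0,0],
)

```text
clock: 5.32
eef_pos: [479.1, -164.6, 131.9]
tool_rot: [-3.135, -0.006, 0.414]
force: [-8.7, 5.0, 38.0]
width: 0.2
```

>>> play_rows(
  slide=[
    [0,0,-20],
  ],
  turn=[0],
  fingers=[0],
)

```text
clock: 5.45
eef_pos: [478.1, -165.3, 151.7]
tool_rot: [-3.134, -0.005, 0.412]
force: [-0.2, -0.1, -0.0]
width: 0.1
```

```bash
python3 -c "
from h import *
to(*T['d'],150)
"
```

```text
t 5.45 at [ 478.1 -165.3  151.7] F [-0.2 -0.1 -0. ] slide [112.8  51.2   1.9]
```

>>> play_rows(
  slide=[
    [35,16,-4],
    [80,37,-4],
    [113,51,-4],
    [113,51,-2],
    [113,51,2],
  ],
  turn=[0,0,0,0,0],
  fingers=[0,0,0,0,0],
)

```text
clock: 6.08
eef_pos: [600.8, -167.7, 149.2]
tool_rot: [-3.133, -0.003, 0.411]
force: [-0.3, -0.9, 0.1]
width: -0.2
```

```bash
python3 -c "
from h import *
to(*T['d'],136)
"
```

```text
t 6.08 at [ 600.8 -167.7  149.2] F [-0.3 -0.9  0.1] slide [ 1.3 -0.  13.2]
```

>>> play_rows(
  slide=[
    [1,0,6],
    [1,0,9],
    [1,0,11],
    [1,0,12.5],
    [1,0,14],
  ],
  turn=[0,0,0,0,0],
  fingers=[0,0,0,0,0],
)

```text
clock: 6.7
eef_pos: [601.1, -167.4, 137.0]
tool_rot: [-3.133, -0.003, 0.41]
force: [-5.2, 0.2, 13.0]
width: 0.5
```

>>> play_rows(
  slide=[
    [0,0,2.5],
    [0,0,3.5],
    [0,0,4.5],
    [0,0,5.5],
    [0,0,6.5],
  ],
  turn=[0,0,0,0,0],
  fingers=[0,0,0,0,0],
)

```text
clock: 7.32
eef_pos: [601.4, -167.3, 133.0]
tool_rot: [-3.134, -0.005, 0.41]
force: [-3.0, 2.4, 14.8]
width: 0.0
```

>>> play_rows(
  slide=[
    [0,0,2],
    [0,0,3],
    [0,0,4],
  ],
  turn=[0,0,0],
  fingers=[0,0,0],
)

```text
clock: 7.7
eef_pos: [601.6, -167.2, 132.2]
tool_rot: [-3.135, -0.006, 0.41]
force: [-6.7, 2.8, 24.1]
width: -0.2
```

>>> play_rows(
  slide=[
    [0,0,-20],
  ],
  turn=[0],
  fingers=[0],
)

```text
clock: 7.82
eef_pos: [600.6, -167.1, 152.1]
tool_rot: [-3.133, -0.004, 0.41]
force: [-0.3, -0.4, 0.7]
width: -0.2
```

```bash
python3 -c "
from h import *
to(*T['c'],150)
"
```

```text
t 7.83 at [ 600.6 -167.1  152.1] F [-0.3 -0.4  0.7] slide [-71.9 156.2   0.5]
```

>>> play_rows(
  slide=[
    [-20,44,-4],
    [-43,94,-4],
    [-65,141,-4],
    [-72,156,-3],
    [-72,156,1],
  ],
  turn=[0,0,0,0,0],
  fingers=[0,0,0,0,0],
)

```text
clock: 8.45
eef_pos: [596.3, -339.9, 149.3]
tool_rot: [-3.134, -0.004, 0.408]
force: [0.6, 0.5, 0.5]
width: 0.1
```

```bash
python3 -c "
from h import *
to(*T['c'],136)
"
```

```text
t 8.45 at [ 596.3 -339.9  149.3] F [0.6 0.5 0.5] slide [ 0.9 -0.5 13.3]
```

>>> play_rows(
  slide=[
    [0.5,0,7],
    [0.5,0,10],
    [0.5,0,12],
    [0.5,0,14],
    [0.5,0,15.5],
  ],
  turn=[0,0,0,0,0],
  fingers=[0,0,0,0,0],
)

```text
clock: 9.07
eef_pos: [597.4, -336.9, 135.6]
tool_rot: [-3.132, -0.005, 0.41]
force: [-4.1, 2.6, 11.7]
width: 0.3
```

>>> play_rows(
  slide=[
    [0,-1,2.5],
    [0,-1,3.5],
    [0,-1,4.5],
    [0,-1,5],
    [0,-1,6],
  ],
  turn=[0,0,0,0,0],
  fingers=[0,0,0,0,0],
)

```text
clock: 9.7
eef_pos: [597.5, -336.8, 132.1]
tool_rot: [-3.136, -0.006, 0.411]
force: [-3.0, -1.8, 13.4]
width: 0.1
```

>>> play_rows(
  slide=[
    [0,0,2],
    [0,0,3],
    [0,0,3.5],
  ],
  turn=[0,0,0],
  fingers=[0,0,0],
)

```text
clock: 10.07
eef_pos: [597.5, -336.9, 131.9]
tool_rot: [-3.137, -0.005, 0.412]
force: [-6.1, 0.9, 19.7]
width: -0.0
```

>>> play_rows(
  slide=[
    [0,0,-30],
    [0,0,-60],
  ],
  turn=[0,0],
  fingers=[0,0],
)

```text
clock: 10.32
eef_pos: [597.8, -335.5, 192.7]
tool_rot: [-3.137, -0.006, 0.415]
force: [0.5, 0.1, 0.1]
width: -0.1
```

```bash
python3 -c "
from h import *
to(*T['b'],195)
"
```

```text
t 10.32 at [ 597.8 -335.5  192.7] F [0.5 0.1 0.1] slide [-112.5  -50.    -2.7]
```

All four corners have been pressed. A second round will check that none came back up.

>>> play_rows(
  slide=[
    [-57,-25,0],
    [-112,-50,0],
    [-112,-50,30],
    [-112,-50,48],
    [-112,-50,50],
  ],
  turn=[0,0,0,0,0],
  fingers=[0,0,0,0,0],
)

```text
clock: 10.95
eef_pos: [475.0, -332.7, 141.3]
tool_rot: [-3.134, -0.005, 0.416]
force: [0.0, 0.1, 0.3]
width: 0.2
```

>>> play_rows(
  slide=[
    [0,0,5],
    [0,0,9],
    [0,0,11],
    [0,0,12.5],
    [0,0,13.5],
  ],
  turn=[0,0,0,0,0],
  fingers=[0,0,0,0,0],
)

```text
clock: 11.58
eef_pos: [475.6, -332.5, 131.7]
tool_rot: [-3.135, -0.006, 0.416]
force: [-6.3, 5.7, 32.3]
width: -0.2
```

>>> play_rows(
  slide=[
    [0,0,-16],
    [22,-48,-18],
    [45,-98,-18],
    [67,-146,-18],
    [72,-155,-12],
  ],
  turn=[0,0,0,0,0],
  fingers=[0,0,0,0,0],
)

```text
clock: 12.2
eef_pos: [479.5, -157.5, 145.6]
tool_rot: [-3.134, -0.008, 0.423]
force: [-0.3, -0.3, -0.2]
width: 0.3
```

```bash
python3 -c "
from h import *
to(*T['a'],132)
"
```

```text
t 12.2 at [ 479.5 -157.5  145.6] F [-0.3 -0.3 -0.2] slide [-2.1  5.3 13.6]
```

>>> play_rows(
  slide=[
    [-2,5,7],
    [-2,5,11],
    [-2,5,14],
    [-2,5,15.5],
    [-2,5,16.5],
  ],
  turn=[0,0,0,0,0],
  fingers=[0,0,0,0,0],
)

```text
clock: 12.82
eef_pos: [479.5, -164.7, 131.6]
tool_rot: [-3.136, -0.008, 0.42]
force: [-8.8, 1.7, 35.2]
width: 0.4
```

>>> play_rows(
  slide=[
    [0,0,-16],
    [50,22,-18],
    [105,47,-18],
    [111,50,-16],
    [111,50,-13],
  ],
  turn=[0,0,0,0,0],
  fingers=[0,0,0,0,0],
)

```text
clock: 13.45
eef_pos: [600.3, -166.3, 144.3]
tool_rot: [-3.135, -0.007, 0.418]
force: [-1.0, -0.6, -0.0]
width: -0.0
```

>>> play_rows(
  slide=[
    [0,0,7],
    [0,0,11],
    [0,0,14],
    [0,0,15.5],
    [0,0,16],
  ],
  turn=[0,0,0,0,0],
  fingers=[0,0,0,0,0],
)

```text
clock: 14.08
eef_pos: [598.9, -166.8, 131.8]
tool_rot: [-3.135, -0.006, 0.417]
force: [-9.3, 2.8, 26.5]
width: 0.0
```

```bash
python3 -c "
from h import *
to(*T['d'],132)
to(*T['c'],132)
"
```

```text
t 14.07 at [ 598.9 -166.8  131.8] F [-9.3  2.8 26.5] slide [ 2.7  1.4 -0.2]
t 14.07 at [ 598.9 -166.8  131.8] F [-9.3  2.8 26.5] slide [-71.6 156.6  -1.6]
```

>>> play_rows(
  slide=[
    [0,0,-16],
    [-24,52,-18],
    [-47,104,-18],
    [-71,156,-18],
    [-71,156,-14],
  ],
  turn=[0,0,0,0,0],
  fingers=[0,0,0,0,0],
)

```text
clock: 14.7
eef_pos: [594.4, -346.4, 144.5]
tool_rot: [-3.14, -0.003, 0.408]
force: [-0.7, 0.6, 0.3]
width: -0.0
```

>>> play_rows(
  slide=[
    [0,0,7],
    [0,0,11],
    [0,0,14],
    [0,0,16],
    [0,0,17],
  ],
  turn=[0,0,0,0,0],
  fingers=[0,0,0,0,0],
)

```text
clock: 15.32
eef_pos: [594.3, -345.2, 131.8]
tool_rot: [-3.14, -0.003, 0.41]
force: [-9.8, 4.1, 27.8]
width: 0.6
```

>>> play_rows(
  slide=[
    [0,0,-30],
    [0,0,-80],
    [0,0,-80],
  ],
  turn=[0,0,0],
  fingers=[0,0,0],
)

```text
clock: 15.7
eef_pos: [597.3, -345.4, 216.7]
tool_rot: [3.136, -0.009, 0.412]
force: [-0.3, 0.4, -0.6]
width: -0.3
```

```bash
python3 -c "
from h import *
to(*T['key'],200)
"
```

```text
t 15.7 at [ 597.3 -345.4  216.7] F [-0.3  0.4 -0.6] slide [ 177.5 -567.3   15.3]
```

>>> play_rows(
  slide=[
    [18,-57,0],
    [36,-114,0],
    [54,-171,0],
    [72,-228,0],
    [89,-284,0],
  ],
  turn=[0,0,0,0,0],
  fingers=[0,0,0,0,0],
)

```text
clock: 16.32
eef_pos: [564.1, -46.3, 215.2]
tool_rot: [3.137, -0.008, 0.414]
force: [0.8, -0.2, -0.5]
width: -0.1
```

```bash
python3 -c "
from h import *
to(*T['key'],200)
"
```

```text
t 16.32 at [564.1 -46.3 215.2] F [ 0.8 -0.2 -0.5] slide [  88.7 -279.7   14.8]
```

>>> play_rows(
  slide=[
    [18,-57,0],
    [36,-114,0],
    [54,-171,5],
    [72,-228,15],
    [85,-270,25],
  ],
  turn=[0,0,0,0,0],
  fingers=[0,0,0,0,0],
)

```text
clock: 16.95
eef_pos: [531.5, 239.2, 188.7]
tool_rot: [3.139, -0.007, 0.418]
force: [0.9, -1.1, -0.2]
width: 0.1
```

```bash
python3 -c "
from h import *
im,d=vision.get_image('top');cv2.imwrite('pics/t2.png',im)
P=vision.camera_params('top')
L=[]
for y,x in [(r,c) for r in range(160,207) for c in range(306,368)]:
    if d[y,x]>0:
        p=atd(P,x,y,d[y,x])
        q=p-[538.5,-251,0]
        if abs(q[0])<62 and abs(q[1])<87 and 120<p[2]<145 and (abs(q[0])>20 or abs(q[1])>55): L.append(p)
L=np.array(L);c=np.linalg.lstsq(np.c_[L[:,:2]-[538.5,-251],np.ones(len(L))],L[:,2],rcond=None)[0];print(len(L),c)
P=vision.camera_params('wrist');im,d=vision.get_image('wrist');cv2.imwrite('pics/w2.png',im)
for c,st,l in blobs(im,50,(100,20,420,235),300): print(c,st,onz(P,*c,94).round(1))
to(*T['key'],110)
"
```

```text
1944 [ 2.28429177e-03 -1.50390929e-04  1.33081791e+02]
[260.2546067  180.81058054] [ 112  126   98   71 5047] [540.4 251.1  94. ]
t 17.05 at [529.7 243.1 187.7] F [-0.3 -0.3 -0.3] slide [ 3.6 -0.8 77.8]
```

View pics/w2.png

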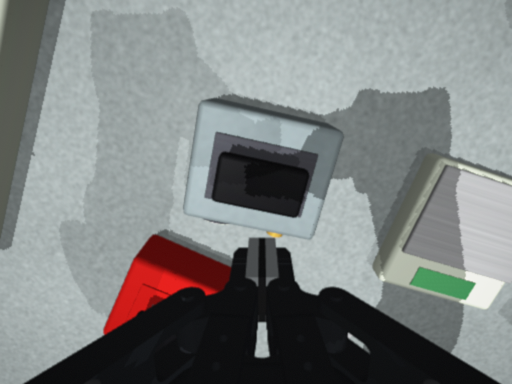

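View pics/t2.png

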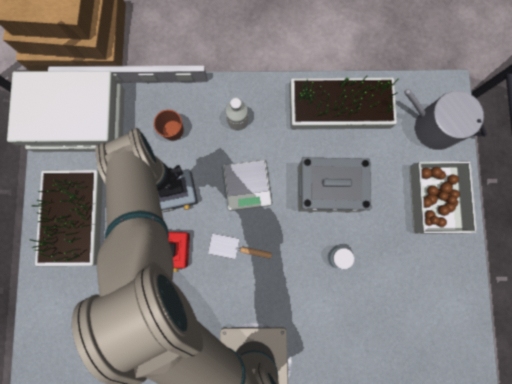

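The lid plane fits at z ≈ 133 with no tilt. In the wrist view the key is at (261,182) on the grey box. I'll measure it again now the arm is at rest.

```bash
python3 -c "
from h import *
P=vision.camera_params('wrist');im,d=vision.get_image('wrist')
for c,st,l in blobs(im,50,(100,20,420,235),300):
    z=d[int(c[1]),int(c[0])];print(c,st,onz(P,*c,94).round(1),atd(P,*c,z).round(1))
    r=cv2.minAreaRect((np.argwhere(l)[:,::-1]+[100,20]).astype(np.float32)); q=np.array([onz(P,*k,94)[:2] for k in cv2.boxPoints(r)]);print(q.round(1),q.mean(0))
to(534,247,104)
"
```

```text
[255.88486777 179.51282561] [ 108  125   97   70 5029] [540.3 251.   94. ] [540.3 251.   94.1]
[[509.1 281.7]
 [556.4 290.5]
 [572.3 221.2]
 [525.1 207.8]] [540.74006189 250.31386741]
t 17.1 at [530.9 239.2 188.2] F [ 0.4 -1.  -0.8] slide [ 5.6 -6.1 84.2]
```

>>> play_rows(
  slide=[
    [5,-3,25],
    [9,-6,55],
    [9,-6,78],
    [9,-6,82],
    [9,-6,82],
  ],
  turn=[0,0,0,0,0],
  fingers=[0,0,0,0,0],
)

```text
clock: 17.73
eef_pos: [537.3, 247.6, 106.5]
tool_rot: [3.139, -0.005, 0.421]
force: [0.4, 0.2, 0.2]
width: -0.2
```

```bash
python3 -c "
from h import *
to(537,248,86)
"
```

```text
t 17.73 at [537.3 247.6 106.5] F [0.4 0.2 0.2] slide [-0.3 -0.5 20.5]
```

>>> play_rows(
  slide=[
    [0,0,7],
    [0,0,12],
    [0,0,16],
    [0,0,19],
    [0,0,20],
  ],
  turn=[0,0,0,0,0],
  fingers=[0,0,0,0,0],
)

```text
clock: 18.35
eef_pos: [537.7, 247.6, 86.6]
tool_rot: [3.139, -0.006, 0.421]
force: [-0.5, -0.6, 3.2]
width: -0.2
```

>>> play_rows(
  slide=[
    [0,0,0.7],
    [0,0,0.9],
  ],
  turn=[0,0],
  fingers=[0,0],
)

```text
clock: 18.6
eef_pos: [537.8, 247.6, 86.1]
tool_rot: [3.139, -0.006, 0.421]
force: [-1.0, -0.8, 7.5]
width: 0.1
```

It's at the first stop with 7.5 N. Holding for about a second.

>>> play_rows(
  slide=[
    [0,0,0.3],
    [0,0,0.3],
    [0,0,0.3],
    [0,0,0.3],
    [0,0,0.3],
  ],
  turn=[0,0,0,0,0],
  fingers=[0,0,0,0,0],
)

```text
clock: 19.23
eef_pos: [537.8, 247.6, 86.1]
tool_rot: [3.139, -0.006, 0.421]
force: [-1.1, -0.6, 5.3]
width: 0.4
```

>>> play_rows(
  slide=[
    [0,0,0.4],
    [0,0,0.4],
    [0,0,0.4],
    [0,0,0.4],
  ],
  turn=[0,0,0,0],
  fingers=[0,0,0,0],
)

```text
clock: 19.73
eef_pos: [537.7, 247.6, 86.1]
tool_rot: [3.139, -0.006, 0.421]
force: [-1.4, -0.9, 5.6]
width: -0.2
```

>>> play_rows(
  slide=[
    [0,0,3],
    [0,0,5.5],
    [0,0,7.5],
    [0,0,8],
    [0,0,8],
  ],
  turn=[0,0,0,0,0],
  fingers=[0,0,0,0,0],
)

```text
clock: 20.35
eef_pos: [537.8, 247.6, 79.8]
tool_rot: [3.139, -0.007, 0.42]
force: [-4.8, -2.0, 15.8]
width: -0.0
```

>>> play_rows(
  slide=[
    [0,0,2.5],
    [0,0,3],
  ],
  turn=[0,0],
  fingers=[0,0],
)

```text
clock: 20.6
eef_pos: [537.9, 247.6, 79.6]
tool_rot: [3.139, -0.007, 0.42]
force: [-5.7, -3.2, 27.9]
width: -0.2
```

>>> play_rows(
  slide=[
    [0,0,-30],
    [0,0,-80],
    [0,0,-120],
    [0,0,-120],
  ],
  turn=[0,0,0,0],
  fingers=[0,0,0,0],
)

```text
clock: 21.1
eef_pos: [538.9, 248.7, 202.7]
tool_rot: [3.14, -0.014, 0.42]
force: [0.2, 0.5, -1.3]
width: -0.2
```

```bash
python3 -c "
from h import *
im,d=vision.get_image('wrist');cv2.imwrite('pics/w3.png',im)
P=vision.camera_params('wrist')
for c,st,l in blobs(im,50,(100,20,420,235),300):
    z=d[int(c[1]),int(c[0])];print(c,st,atd(P,*c,z).round(1))
im,d=vision.get_image('side');cv2.imwrite('pics/s3.png',im)
to(0,0,0)"
```

```text
[257.63367667 186.86565159] [ 113  134   90   67 4466] [539.1 250.3  91.9]
t 21.2 at [536.6 247.6 199.3] F [-0.1 -0.3 -0.9] slide [-592.3    6.5  195.2]
```

View pics/s3.png

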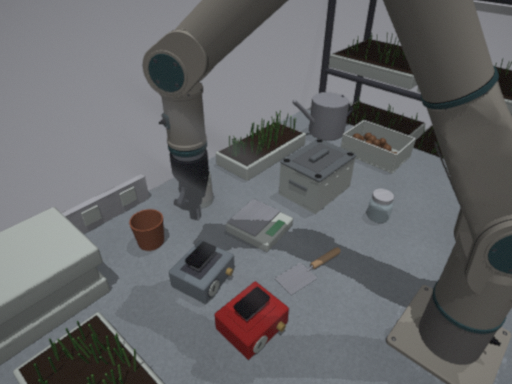

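The side view shows the lid flat on the tub at (318,160), the key sprung back at (203,257), the pot at (148,228) and the jar at (381,203) in place. The arm hides the bottle here, but it stood unmoved in the last top view. I'm handing in.

```bash
python3 -c "
from h import *
print(ctrl.finish_job())"
```

```text
the job is handed in; nothing more can be done
None
```

I pressed the lid down corner by corner until it was seated, worked the key through both stages, and handed the job in at about 21 s of the 58 s.

- **Lid:** I pressed the near-right, near-left, far-left and far-right corners in that order, then went round once more. Each corner moved down at about 12–16 N and stopped solidly at 131.6–132.2 mm. The second round, at 27–35 N, found no corner raised. The highest wrist force I read was about 38 N vertical. Depth readings from the top camera showed the lid level at 133 mm, which is 1 mm above the expected 132 mm but within calibration error.
- **Key:** I held it at the first stop (86.1 mm) for a little over 1.1 s at 5–7.5 N. I then pressed it fully down to 79.6 mm, peaking at 28 N, and let it go. It read about 92 mm afterwards against 94 mm released, also within calibration error.
- **Where checks disagreed:** The top and wrist views put the key's centre about 7 to 9 mm apart. I pressed midway between them, well inside the key's face.
- **Bystanders:** The pot and jar stood in place in the last picture. The arm hid the bottle there, but it was unmoved in the last top view, taken before the key press. The robot was clear of everything at hand-in.

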